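# Lay out LED modules on their curing plates and weigh one down

### The job

Set each of the four LED modules upright on the black curing plate that bears its outline, centred in the outline and turned to fit it. When all four are on their plates, and not before, set the clamping weight upright on the middle of the square silver module. Leave everything standing there, released, and never tip a module or the weight over.

Things in the scene. Friction and masses are not known exactly. Their poses are not given: they have to be found in the camera images.
- square_module: LED module on a square finned heat sink of bare silver aluminium, 60 x 60 mm (sides along its own x and y), 44 mm tall including the white LED board with yellow LEDs that covers its top; loose, 120 to 250 g. Origin at the centre of its underside, z up; sides are upright and may be gripped anywhere
- bar_module: LED module on a long finned heat sink of gold-coloured metal, 90 mm along its own x, 40 mm along its own y, 44 mm tall including the white LED board with yellow LEDs that covers its top; loose, 120 to 250 g. Origin at the centre of its underside, z up; sides are upright and may be gripped anywhere
- round_module: LED module on a round blue finned heat sink, 60 mm in diameter, 44 mm tall including the white LED board with yellow LEDs that covers its top; loose, 120 to 250 g. Origin at the centre of its underside, z up; sides are upright and may be gripped anywhere
- hex_module: LED module on a hexagonal red finned heat sink, 56 mm across its flats, two of which face its own +y and -y (corners at +x and -x), 44 mm tall including the white LED board with yellow LEDs that covers its top; loose, 120 to 250 g. Origin at the centre of its underside, z up; sides are upright and may be gripped anywhere
- square_plate: a black plastic plate fixed to the bench, 100 x 100 mm, 5 mm thick, with a white square outline, 72 x 72 mm over the line, sides along the plate's x and y, for the square silver module. Origin at the centre of the underside (height 0); the outline is centred on it, z up
- bar_plate: a black plastic plate fixed to the bench, 100 x 100 mm, 5 mm thick, with a yellow oblong outline, 98 mm along the plate's x and 52 mm along its y over the line, for the long gold module. Origin at the centre of the underside (height 0); the outline is centred on it, z up
- round_plate: a black plastic plate fixed to the bench, 100 x 100 mm, 5 mm thick, with a blue circle, 72 mm in diameter over the line, for the round blue module. Origin at the centre of the underside (height 0); the outline is centred on it, z up
- hex_plate: a black plastic plate fixed to the bench, 100 x 100 mm, 5 mm thick, with a red hexagonal outline, 68 mm across flats over the line, two flats facing the plate's +y and -y, for the hexagonal red module. Origin at the centre of the underside (height 0); the outline is centred on it, z up
- clamp_weight: round steel clamping weight with a black upright knob on top: disc 50 mm in diameter and 28 mm tall (rubber foot below), knob 26 mm in diameter from 28 to 68 mm above the underside; loose, 340 to 530 g. Origin at the centre of its underside, z up

How it is judged:
On the way, in this order (a step that is already met when the one before it is completed fails the run):
1. all four modules are upright on their own plates, centred in and turned to their outlines (horizontal distance between square_module and square_plate below 0.012 m and z of square_module in the frame of square_plate between 0.002 and 0.009 m and angle between each of square_module, bar_module, round_module, hex_module's own z axis and vertical below 0.1 rad and (angle between the x axis of square_module and the x axis of square_plate, either way round below 0.22 rad or angle between the x axis of square_module and the x axis of square_plate, either way round above 1.3508 rad) and horizontal distance between bar_module and bar_plate below 0.012 m and z of bar_module in the frame of bar_plate between 0.002 and 0.009 m and angle between the x axis of bar_module and the x axis of bar_plate, either way round below 0.22 rad and horizontal distance between round_module and round_plate below 0.012 m and z of round_module in the frame of round_plate between 0.002 and 0.009 m and horizontal distance between hex_module and hex_plate below 0.012 m and z of hex_module in the frame of hex_plate between 0.002 and 0.009 m and (angle between the x axis of hex_module and the x axis of hex_plate, either way round below 0.22 rad or angle between the x axis of hex_module and the x axis of hex_plate, either way round between 0.827198 and 1.2672 rad)), for 0.2 s.
2. the weight stands on the middle of the square module (horizontal distance between clamp_weight and square_module below 0.012 m and z of clamp_weight in the frame of square_module between 0.04 and 0.049 m and angle between clamp_weight's own z axis and vertical below 0.1 rad), for 0.2 s.
At the end, for the whole second after the job is handed in: Each module upright on the plate with its outline, centre within 12 mm of the plate's; square, long and hexagonal ones turned to fit the outline within 0.22 rad (any turn that fits). The weight upright on the square module, within 12 mm of its centre. All released and at rest (all of step 1 and all of step 2 and linear speed of each of square_module, bar_module, round_module, hex_module, clamp_weight below 0.02 m/s); the robot touches nothing.
It fails at once if a module or the weight is tipped over (angle between any of square_module, bar_module, round_module, hex_module, clamp_weight's own z axis and vertical above 0.8 rad).
It also fails if it takes over 112 s, if anything falls off the work surface, if the arm or the gripper's body presses on something with over 40 N, if the wrist force passes 120 N, or if a joint passes its speed limit or range.

### The arm

A 7-joint arm with a two-finger parallel gripper is mounted at the origin on the work surface. World frame = base frame: x ahead of the robot, y to its left, z up, the work surface at z = 0. Lengths are in m, angles in rad, forces in N, time in s.
With the tool pointing down it reaches from about 0.425 to 0.925 m from the base axis. Payload 6.8 kg.
Tool frame: the origin (TCP) lies at the very end of the fingers, on their centre line; the grasp point (between the pads) lies 19 mm behind it; z points along the fingers, x is the direction in which the jaws open and shut, and the axes are right-handed (so a half turn about z gives the same grasp; the last joint's range is limited). The gripper opens to 85 mm and grips with 20 to 120 N. Pads are 22 mm wide; open, the fingers measure 114 mm over their backs; the gripper's body (76 mm by 85 mm) begins 54 mm behind the grasp point. The pads swing forward as they close: fully open they stand 13 mm farther back than shut.
Start: joints at [1.168, 0.477, 0.022, 1.555, -0.011, 1.109, -0.083], TCP at [0.196, -0.646, 0.231] pointing down, gripper open.
Joint ranges: [-2.96, 2.96], [-0.34, 2.1], [-1.41, 1.46], [0.24, 2.44], [-1.37, 4.51], [0.17, 1.92], [-2.96, 2.96]. Speed limits (rad/s): [2.39, 2.39, 3.14, 3.14, 3.14, 3.14, 3.14].

### API

Orientations are given as a rotation vector (axis times angle).
In Python, from bench import r, grab_frame gives the robot as it stands. The module is installed in compiled form; this text tells all that it offers.
- The arm moves only by the tool send_rows, never from a script. Its argument "series" is a list of rows, each a list of 2 entries, a list of its own where there are three numbers: the shift along the tool's x, y, z in m, then the turn, a rotation vector about the tool's x, y, z in units of 5 degrees (1.0 is 5 degrees). A call has 1 to 20 rows; each row shifts and turns the commanded pose from where the row before left it, along the tool's axes as they then stand; what a row does not reach is not made up. A row lasts 1/8 s, in which the tool goes at most 62.5 mm and 10.7 degrees, less where a joint would pass 70% of its speed; a pose out of reach is approached as far as the arm can. A call is refused whole if a number of a shift passes 0.0625 or a number of a turn 1, either way. A call with a gripper value outside its range is refused whole. "fingers" is the closure in counts, from 0 (fully open) to 255 (shut), set as the call begins (left out, the last holds). The fingers move at their own pace and stop on an object; "grip_force" is the grip in N (left out, the last holds). Time passes only in rows, so rows that do not move let the fingers close. It gives the time, the measured TCP pose, the force and the opening at its end, in the units of the state.
- r.get_obs(): the state, without advancing time (a new reading comes with each control period).
- grab_frame(name): name is "side" or "top"; returns a dict with "frame" (420x560x3 uint8, red, green, blue), "fx", "fy", "cx", "cy" (pixels), "origin" and "rotation" of the camera in the world. Camera axes: x right, y down, z forward; pixel columns grow to the right and rows downward; lengths in m; the calibration is good to about 2 mm. A picture is of the moment at which its call begins. There is no depth.
- r.hand_in(): hands the job in, once; it reports no verdict.
The state is a dict: "clock": time; "joints": joint angles; "qvel": joint speeds; "tau": joint torques, N m; "tcp_pos": TCP position; "orientation": TCP orientation; "contact_force": force on the tool from outside, world axes, zero at the start; "moment": the same for the moment, N m; "grip_width": finger opening in m.
Only numpy, scipy, OpenCV 4.12 (cv2) and the standard library are available. Lean on these libraries where they do the work, as an engineer would, in place of code of your own. Each camera call takes 0.05 s, during which the arm holds its last target.

## Working session

There is one attempt and no reset: what is moved stays moved. The work goes in short steps, Python scripts to look and compute and a tool call to move; the robot and the scene stay as the last step left them, time stands still between calls to the robot, and variables do not carry over. Pictures are saved under pics/ and viewed, and the job is handed in when it is done.

Besides the shell and the picture viewer there is one more tool, called after "Emit:" as a command line: name --argument value ..., lists and objects as JSON in quotes. send_rows: Moves the arm, as the interface text tells. Its arguments: {"type":"object","properties":{"series":{"type":"array"},"fingers":{"type":"number"},"grip_force":{"type":"number"}},"required":["series"]}

```bash
mkdir -p pics; ls; cat > h.py <<'E'
import numpy as np, cv2
from bench import r, grab_frame
def save(n,f): cv2.imwrite('pics/'+n+'.png', f[:,:,::-1])
E
python3 - <<'E'
from h import *
import pickle
for n in ('top','side'):
    d=grab_frame(n); save(n+'0',d['frame']); pickle.dump(d,open(n+'0.pkl','wb'))
    print(n,d['fx'],d['fy'],d['cx'],d['cy'],d['origin'],d['rotation'])
print(r.get_obs())
E
```

```text
pics
top 443.48196206694195 443.48196206694195 273.2180301968431 210.44519217461877 [ 4.36510682e-01 -1.19645387e-03  1.32705580e+00] [-2.20926256  2.16337251 -0.06036551]
side 540.8476583473746 540.8476583473746 272.4771447618244 203.58054913234758 [ 0.47112809 -0.93435605  0.90162792] [-2.31762909  0.03578139 -0.04682486]
{'clock': 0.1, 'joints': array([ 1.16788104,  0.47771351,  0.0223484 ,  1.55632327, -0.01153627,
        1.10932679, -0.08311555]), 'qvel': array([ 0.00121516, -0.00028076, -0.00114001, -0.00332919, -0.00021277,
        0.00078197, -0.00044778]), 'tau': array([ 4.88167541e-03, -5.97755349e+01,  1.61351714e+00, -2.81954759e+01,
        1.27769104e-02,  5.07928751e-03,  3.22895801e-05]), 'tcp_pos': array([ 0.19597322, -0.64537272,  0.23043807]), 'orientation': array([-2.52287980e+00,  1.87055856e+00,  2.15349556e-03]), 'contact_force': array([ 0.08930585, -0.12132688, -0.04453726]), 'moment': array([-0.008122  ,  0.00529466, -0.00237304]), 'grip_width': 0.08526834797397764}
```

View pics/top0.png

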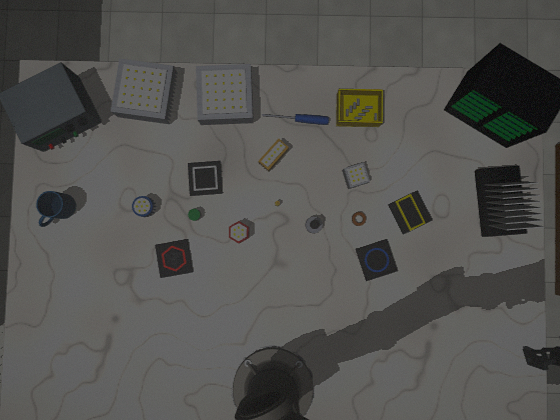

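View pics/side0.png

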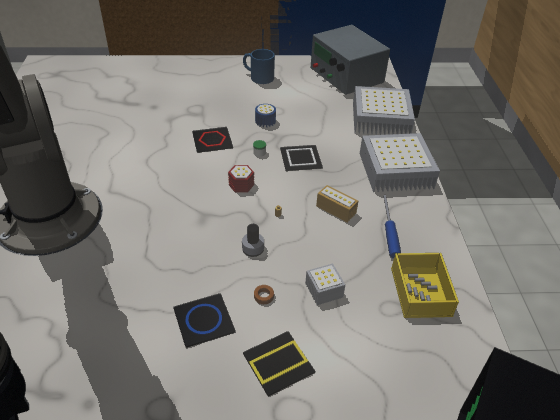

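Top view shows the plates: white square (205,178), red hex (174,258), blue circle (377,260), yellow oblong (410,212). It also shows the modules: bar (275,154), square (357,175), hex (239,232), round (143,206), and the weight (315,224). I'll zoom in to plan the masks.

```bash
python3 - <<'E'
from h import *
import pickle
d=pickle.load(open('top0.pkl','rb'));f=d['frame']
C=[(275,154),(357,175),(239,232),(143,206),(315,224),(205,178),(174,258),(377,260),(410,212)]
t=[]
for x,y in C:
    t.append(cv2.resize(np.clip(f[y-24:y+24,x-24:x+24].astype(float)*1.7,0,255).astype(np.uint8),(190,190),interpolation=cv2.INTER_NEAREST))
im=np.vstack([np.hstack(t[i:i+3]) for i in (0,3,6)]); save('crop_top',im)
d=pickle.load(open('side0.pkl','rb'));f=d['frame']
C=[(337,204),(325,283),(241,179),(265,115),(253,240),(301,157),(212,139),(204,319),(279,363)]
t=[]
for x,y in C:
    t.append(cv2.resize(np.clip(f[y-38:y+38,x-38:x+38].astype(float)*1.3,0,255).astype(np.uint8),(190,190),interpolation=cv2.INTER_NEAREST))
im=np.vstack([np.hstack(t[i:i+3]) for i in (0,3,6)]); save('crop_side',im)
E
```

```text
(no output)
```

View pics/crop_top.png

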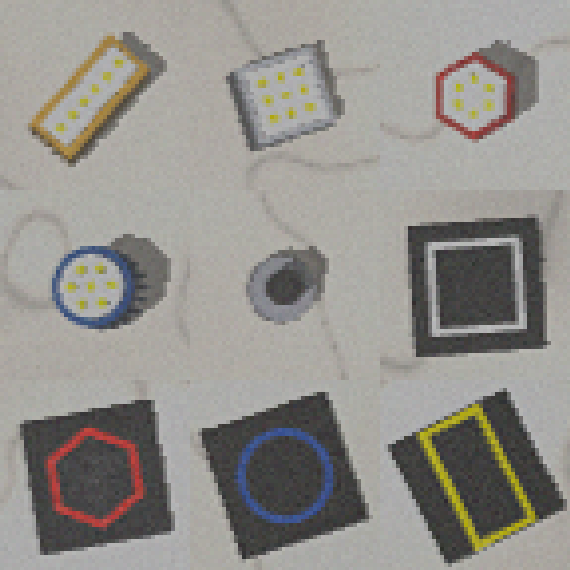

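View pics/crop_side.png

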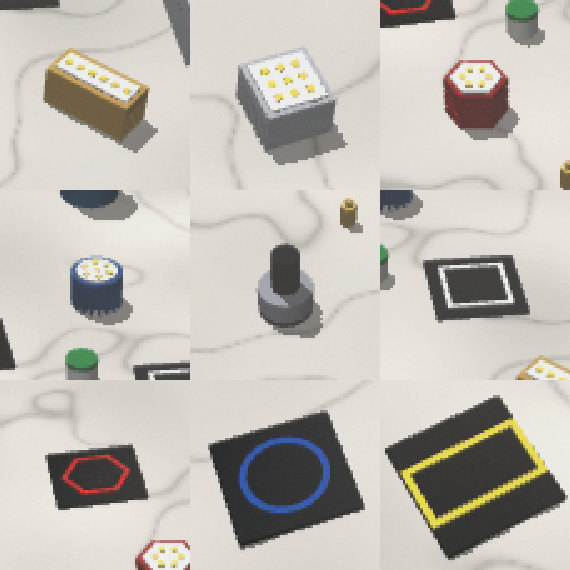

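```bash
cat >> h.py <<'E'
import pickle
from scipy.spatial.transform import Rotation as R
def ray(d,px):
    px=np.atleast_2d(px).astype(float)
    v=np.c_[(px[:,0]-d['cx'])/d['fx'],(px[:,1]-d['cy'])/d['fy'],np.ones(len(px))]
    Rm=np.array(d['rotation']); Rm=R.from_rotvec(Rm).as_matrix() if Rm.ndim==1 else Rm
    return v@Rm.T
def onplane(d,px,z):
    v=ray(d,px); o=np.array(d['origin']); return o+v*((z-o[2])/v[:,2])[:,None]
def tri(da,pa,db,pb):
    a=ray(da,pa)[0];b=ray(db,pb)[0];oa=np.array(da['origin']);ob=np.array(db['origin'])
    s=np.linalg.lstsq(np.c_[a,-b],ob-oa,rcond=None)[0]
    P,Q=oa+a*s[0],ob+b*s[1]; return (P+Q)/2,np.linalg.norm(P-Q)
def mask(f,kind):
    h=cv2.cvtColor(f,cv2.COLOR_RGB2HSV); H,S,V=[h[:,:,i].astype(int) for i in range(3)]
    return dict(led=(H>=24)&(H<=33)&(S>100), yellow=(H>=24)&(H<=33)&(S>120),gold=(H>=12)&(H<=23)&(S>90),
      red=((H<8)|(H>172))&(S>110), blue=(H>102)&(H<125)&(S>90), dark=(V<60)&(S<90), bright=(V>105)&(S<60),green=(H>45)&(H<80)&(S>100))[kind]
def roi(m,c,w):
    o=np.zeros(m.shape,np.uint8); x,y=c; o[y-w:y+w,x-w:x+w]=m[y-w:y+w,x-w:x+w]; return o
E
python3 - <<'E'
from h import *
T=pickle.load(open('top0.pkl','rb'));S=pickle.load(open('side0.pkl','rb'))
M=dict(bar=((275,154),(337,204)),square=((357,175),(325,283)),hex=((239,232),(241,179)),round=((143,206),(265,115)))
for k,(a,b) in M.items():
    cs=[]
    for d,c,w in((T,a,20),(S,b,24)):
        m=roi(mask(d['frame'],'led'),c,w)
        n,l,st,ce=cv2.connectedComponentsWithStats(m)
        pts=ce[1:][st[1:,4]>=2]; print(k,len(pts),st[1:,4].tolist(),np.round(pts-np.array(c),1).tolist())
        cs.append(pts.mean(0))
    p,e=tri(T,cs[0],S,cs[1]); print('  ',k,np.round(p,4),'gap',round(e,4))
P=dict(square=((205,178),(301,157)),hex=((174,258),(212,139)),round=((377,260),(204,319)),bar=((410,212),(279,363)))
for k,(a,b) in P.items():
    cs=[]
    for d,c,w in((T,a,26),(S,b,40)):
        f=d['frame']
        if k=='square':
            dk=roi(mask(f,'dark'),c,w); co=max(cv2.findContours(dk,0,2)[0],key=cv2.contourArea)
            inn=np.zeros_like(dk); cv2.drawContours(inn,[co],-1,1,-1); inn=cv2.erode(inn,np.ones((3,3)))
            m=(inn>0)&(f.max(2)>90)
        else: m=mask(f,{'hex':'red','round':'blue','bar':'yellow'}[k])
        m=roi(m,c,w)
        co=max(cv2.findContours(m,0,2)[0],key=cv2.contourArea); 
        q=onplane(d,co[:,0],0.005)[:,:2]
        rc=cv2.minAreaRect((q*1000).astype(np.float32)); cc=np.array(rc[0])/1000
        print('P',k,np.round(rc[0],1),np.round(rc[1],1),round(rc[2],1))
        mm=cv2.moments(co); cs.append((mm['m10']/mm['m00'],mm['m01']/mm['m00']))
    p,e=tri(T,cs[0],S,cs[1]); print('  ',k,np.round(p,4),'gap',round(e,4))
E
```

```text
bar 6 [3, 4, 3, 3, 4, 3] [[5.3, -8.7], [2.5, -5.5], [-0.7, -2.3], [-3.7, 1.3], [-6.5, 4.5], [-9.3, 7.7]]
bar 6 [4, 5, 5, 5, 4, 4] [[-11.0, -13.8], [-6.2, -11.6], [-1.8, -9.4], [3.0, -7.0], [7.5, -4.5], [12.0, -2.2]]
   bar [0.6833 0.0129 0.0458] gap 0.0013
square 9 [3, 3, 4, 3, 3, 4, 4, 3, 4] [[-1.7, -5.3], [2.7, -6.3], [-6.5, -3.5], [4.3, -1.7], [-4.7, 0.7], [-0.5, -0.5], [5.5, 2.5], [1.3, 4.3], [-3.5, 5.5]]
square 9 [5, 5, 6, 5, 6, 5, 6, 5, 5] [[3.8, -13.4], [-2.2, -11.4], [-8.7, -9.8], [6.8, -8.4], [0.5, -6.5], [-5.8, -4.6], [9.7, -3.2], [3.2, -1.6], [-2.8, 0.4]]
   square [ 0.6266 -0.2317  0.0457] gap 0.0016
hex 6 [3, 4, 2, 4, 2, 2] [[-0.7, -4.7], [-4.5, -2.5], [3.0, -2.5], [-4.8, 2.0], [3.0, 2.5], [-1.0, 4.5]]
hex 6 [3, 3, 2, 3, 3, 2] [[-2.7, -10.7], [2.3, -10.7], [-5.5, -8.0], [5.0, -8.0], [-3.0, -5.0], [2.5, -5.0]]
   hex [0.4531 0.1085 0.046 ] gap 0.0021
round 7 [4, 3, 3, 4, 4, 3, 2] [[-4.5, -4.5], [0.7, -4.7], [-6.7, -0.3], [-1.5, -0.5], [3.5, -0.5], [1.3, 3.7], [-4.0, 4.5]]
round 6 [3, 2, 1, 2, 2, 2, 2] [[-0.3, -9.7], [-4.5, -8.0], [0.5, -7.0], [5.0, -5.5], [-4.5, -5.0], [0.5, -4.0]]
   round [0.5218 0.3914 0.0457] gap 0.0007
P square [613.  216.5] [69.8 70.5] 5.3
P square [614.6 219.9] [73.2 73.6] 5.3
   square [0.6135 0.2163 0.0069] gap 0.0014
P hex [371.2 302.3] [68.1 74. ] 41.2
P hex [371.6 303.9] [76.1 68.8] 74.8
   hex [0.3717 0.3023 0.0064] gap 0.0008
P round [ 379.6 -298.6] [67.8 71.1] 1.2
P round [ 379.6 -297.6] [71.1 71.6] 1.7
   round [ 0.3797 -0.2996  0.0057] gap 0.0007
P bar [ 523.3 -398.5] [97.3 53.7] 26.9
P bar [ 523.4 -397.5] [97.9 53.1] 26.8
   bar [ 0.5229 -0.3983  0.0043] gap 0.0003
```

```bash
python3 - <<'E'
from h import *
T=pickle.load(open('top0.pkl','rb'));S=pickle.load(open('side0.pkl','rb'))
def harm(q,n):
    q=np.asarray(q,float); q=q-q.mean(0); z=q[:,0]+1j*q[:,1]
    return np.degrees(np.angle((abs(z)**n*np.exp(1j*n*np.angle(z))).sum()))/n
M=dict(bar=((275,154),(337,204)),square=((357,175),(325,283)),hex=((239,232),(241,179)),round=((143,206),(265,115)))
for k,(a,b) in M.items():
    for nm,d,c,w in(('T',T,a,20),('S',S,b,24)):
        m=roi(mask(d['frame'],'led'),c,w)
        n,l,st,ce=cv2.connectedComponentsWithStats(m); pts=ce[1:][st[1:,4]>=2]
        q=onplane(d,pts,0.044)[:,:2]
        out=[np.round(q.mean(0),4)]
        if k=='bar':
            u=np.linalg.svd(q-q.mean(0))[2][0]; out.append(np.degrees(np.arctan2(u[1],u[0])))
        if k=='square':
            rc=cv2.minAreaRect((q*1000).astype(np.float32)); out+=[rc[1],rc[2], 'harm(corners)',harm(q,4)]
        if k=='hex': out+=['led harm',harm(q,6)]
        print(k,nm,*out)
# hex red outline of module (top) & plate angles
for nm,d,c,w,kind,z in (('hexmod T',T,(239,232),20,'red',.044),('hexplate T',T,(174,258),26,'red',.005),('hexplate S',S,(212,139),30,'red',.005)):
    co=max(cv2.findContours(roi(mask(d['frame'],kind),c,w),0,1)[0],key=cv2.contourArea)
    hu=cv2.convexHull(co)[:,0]
    e=np.concatenate([np.linspace(hu[i],hu[(i+1)%len(hu)],40) for i in range(len(hu))])
    q=onplane(d,e,z)[:,:2]
    # area-uniform mask points instead
    mm=np.zeros(d['frame'].shape[:2],np.uint8); cv2.drawContours(mm,[co],-1,1,-1)
    pp=np.argwhere(mm)[:,::-1]; qq=onplane(d,pp,z)[:,:2]
    print(nm,np.round(qq.mean(0),4),'corner angle mod60',harm(qq,6))
for k,a,b in (('square',(205,178),(301,157)),('hex',(174,258),(212,139)),('round',(377,260),(204,319)),('bar',(410,212),(279,363))):
    for nm,d,c,w in(('T',T,a,26),('S',S,b,45)):
        dk=roi(mask(d['frame'],'dark'),c,w); co=max(cv2.findContours(dk,0,2)[0],key=cv2.contourArea)
        rc=cv2.minAreaRect((onplane(d,co[:,0],.005)[:,:2]*1000).astype(np.float32)); print('plate',k,nm,np.round(rc[0],1),np.round(rc[1],1),round(rc[2],1))
# weight
for nm,d,c,w in(('T',T,(315,224),14),('S',S,(253,240),30)):
    dk=roi(mask(d['frame'],'dark'),c,w); co=max(cv2.findContours(dk,0,2)[0],key=cv2.contourArea)
    x,y,ww,hh=cv2.boundingRect(co); print('knob',nm,x,y,ww,hh,cv2.minEnclosingCircle(co))
E
```

```text
bar T [0.683  0.0129] 139.61069546254387
bar S [0.6843 0.0151] -40.270466407091334
square T [ 0.6261 -0.232 ] (29.54435920715332, 28.298572540283203) 18.936569213867188 harm(corners) -25.44765556516442
square S [ 0.6277 -0.2302] (28.537593841552734, 28.629066467285156) 18.054759979248047 harm(corners) -26.71990308881051
hex T [0.4521 0.1086] led harm -0.5916132640020302
hex S [0.4541 0.111 ] led harm -0.5865957691143174
round T [0.5223 0.3919]
round S [0.5215 0.394 ]
hexmod T [0.4525 0.1075] corner angle mod60 1.0834867643406365
hexplate T [0.3712 0.3026] corner angle mod60 11.19654691974637
hexplate S [0.372  0.3044] corner angle mod60 11.69194218189191
plate square T [613.1 215.9] [ 99.9 100.6] 5.5
plate square S [614.  214.9] [97.8 99.1] 5.6
plate hex T [371.5 301.5] [100. 100.] 11.2
plate hex S [372.7 300.4] [98.4 99.9] 11.4
plate round T [ 379.6 -298.5] [100.1  98.8] 18.9
plate round S [ 380.8 -300.8] [ 98.8 100.6] 19.1
plate bar T [ 523.  -399.3] [85.  36.3] 26.8
plate bar S [ 523.8 -397.2] [84.6 37.5] 27.0
knob T 310 216 14 13 ((316.17242431640625, 222.87069702148438), 6.920441150665283)
knob S 247 224 12 20 ((253.0, 233.73684692382812), 9.736937522888184)
```

```bash
cat >> h.py <<'E'
def pose():
    o=r.get_obs(); m=R.from_rotvec(o['orientation']).as_matrix()
    return np.array(o['tcp_pos']),np.degrees(np.arctan2(m[1,0],m[0,0])),m
def plan(*wps):
    p,y,m=pose(); print('clock',r.get_obs()['clock'],'now',p.round(4),'yaw',round(y,1),'tilt',np.round(m[:2,2],4),'q',np.round(r.get_obs()['joints'],2))
    for (x,yy,z,yt) in wps:
        a=np.radians(yt); xt=np.array([np.cos(a),np.sin(a)]); ytl=np.array([np.sin(a),-np.cos(a)])
        d=np.array([x,yy])-p[:2]
        t=np.array([d@xt,d@ytl,p[2]-z])
        n=max(abs(t[0]),abs(t[1]))/.05
        print('turn z units',round((y-yt)/5,2),'| then shift',t.round(4),'rows',int(np.ceil(n)))
        p=np.array([x,yy,z]);y=yt
E
python3 - <<'E'
from h import *
plan((.6265,-.2315,.16,-71.5),(.6265,-.2315,.008,-71.5),(.6265,-.2315,.16,-84.6),(.6135,.2165,.16,-84.6),(.6135,.2165,.0135,-84.6))
T=pickle.load(open('top0.pkl','rb'));S=pickle.load(open('side0.pkl','rb'))
print(tri(T,(316.5,222),S,(252.6,226.5)))
E
```

```text
clock 0.1 now [ 0.196  -0.6454  0.2304] yaw -73.1 tilt [-0.0006  0.0015] q [ 1.17  0.48  0.02  1.56 -0.01  1.11 -0.08]
turn z units -0.32 | then shift [-0.2559 -0.5396  0.0704] rows 11
turn z units 0.0 | then shift [0.    0.    0.152] rows 0
turn z units 2.62 | then shift [ 0.     0.    -0.152] rows 0
turn z units 0.0 | then shift [-0.4472 -0.0292  0.    ] rows 9
turn z units 0.0 | then shift [0.     0.     0.1465] rows 0
(array([ 0.48236739, -0.1144778 ,  0.07509387]), np.float64(0.0037595510814226233))
```

Emit:
send_rows --series '[[[0, 0, 0], [0, 0, -0.32]], [[-0.0233, -0.049, 0.0064], [0, 0, 0]], [[-0.0233, -0.049, 0.0064], [0, 0, 0]], [[-0.0233, -0.049, 0.0064], [0, 0, 0]], [[-0.0233, -0.049, 0.0064], [0, 0, 0]], [[-0.0233, -0.049, 0.0064], [0, 0, 0]], [[-0.0233, -0.049, 0.0064], [0, 0, 0]], [[-0.0233, -0.049, 0.0064], [0, 0, 0]], [[-0.0233, -0.049, 0.0064], [0, 0, 0]], [[-0.0233, -0.049, 0.0064], [0, 0, 0]], [[-0.0233, -0.049, 0.0064], [0, 0, 0]], [[-0.0229, -0.0496, 0.0064], [0, 0, 0]], [[0, 0, 0], [0, 0, 0]]]' --fingers 0 --grip_force 50

```text
clock: 1.72
tcp_pos: [0.6299, -0.2256, 0.16]
orientation: [-2.555, 1.821, 0.002]
contact_force: [-0.0, -0.2, 0.0]
grip_width: 0.0851
```

```bash
python3 - <<'E'
from h import *
d=grab_frame('side'); f=d['frame']
save('s1',cv2.resize(f[150:370,200:460],(780,660))[:600])
plan((.6265,-.2315,.16,-71.5),(.6265,-.2315,.008,-71.5))
E
```

```text
clock 1.775 now [ 0.6279 -0.2292  0.1602] yaw -71.2 tilt [-0.0004  0.0013] q [ 0.35  0.54 -0.14  1.63  0.08  0.98 -1.05]
turn z units 0.06 | then shift [0.0018 0.0021 0.0002] rows 1
turn z units 0.0 | then shift [0.    0.    0.152] rows 0
```

View pics/s1.png

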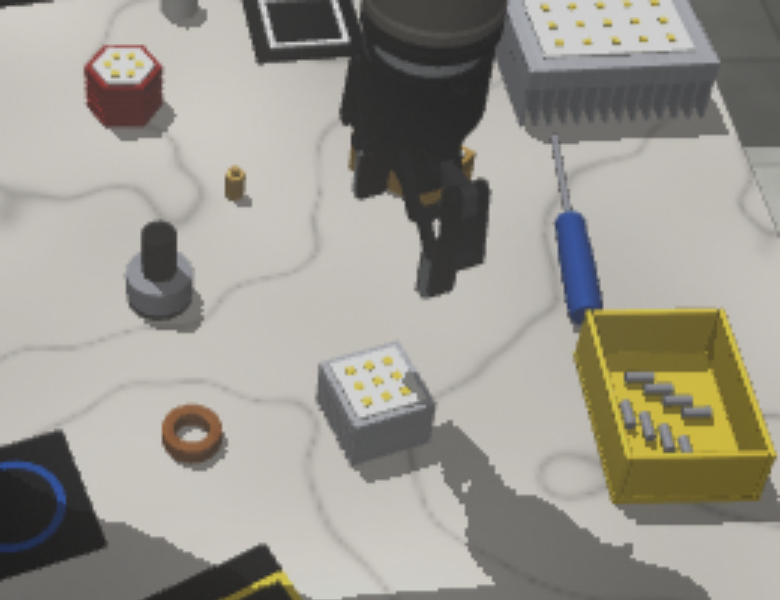

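The gripper is above the square module (crop at about (378,385)) with nothing in its way. The pose was still settling towards the command, so I'm going down.

Emit:
send_rows --series '[[[0, 0, 0.04], [0, 0, 0]], [[0, 0, 0.04], [0, 0, 0]], [[0, 0, 0.03], [0, 0, 0]], [[0, 0, 0.022], [0, 0, 0]], [[0, 0, 0.012], [0, 0, 0]], [[0, 0, 0.008], [0, 0, 0]], [[0, 0, 0], [0, 0, 0]], [[0, 0, 0], [0, 0, 0]]]'

```text
clock: 2.78
tcp_pos: [0.6274, -0.2322, 0.0098]
orientation: [-2.549, 1.835, -0.002]
contact_force: [0.5, 0.2, 0.3]
grip_width: 0.0854
```

Emit:
send_rows --series '[[[0, 0, 0], [0, 0, 0]], [[0, 0, 0], [0, 0, 0]], [[0, 0, 0], [0, 0, 0]], [[0, 0, 0], [0, 0, 0]], [[0, 0, 0], [0, 0, 0]], [[0, 0, 0], [0, 0, 0]]]' --fingers 255

```text
clock: 3.52
tcp_pos: [0.6274, -0.2322, 0.0098]
orientation: [-2.549, 1.835, -0.002]
contact_force: [-0.3, 0.9, 6.0]
grip_width: 0.059
```

Emit:
send_rows --series '[[[0, 0, -0.01], [0, 0, 0]], [[0, 0, -0.03], [0, 0, 0]], [[0, 0, -0.04], [0, 0, 0.87]], [[0, 0, -0.04], [0, 0, 0.87]], [[0, 0, -0.032], [0, 0, 0.88]], [[-0.02, -0.0012, 0], [0, 0, 0]], [[-0.0452, -0.0028, 0], [0, 0, 0]], [[-0.05, -0.0035, 0], [0, 0, 0]], [[-0.05, -0.0035, 0], [0, 0, 0]], [[-0.05, -0.0035, 0], [0, 0, 0]], [[-0.05, -0.0035, 0], [0, 0, 0]], [[-0.05, -0.0035, 0], [0, 0, 0]], [[-0.05, -0.0035, 0], [0, 0, 0]], [[-0.046, -0.0025, 0], [0, 0, 0]], [[-0.024, -0.0012, 0], [0, 0, 0]], [[-0.012, -0.0005, 0], [0, 0, 0]], [[0, 0, 0], [0, 0, 0]], [[0, 0, 0], [0, 0, 0]], [[0, 0, 0], [0, 0, 0]]]'

```text
clock: 5.9
tcp_pos: [0.6143, 0.2139, 0.161]
orientation: [2.32, -2.117, 0.001]
contact_force: [-0.2, -0.2, -2.1]
grip_width: 0.0597
```

```bash
python3 - <<'E'
from h import *
plan((.6135,.2165,.16,-84.6),(.6135,.2165,.0155,-84.6))
E
```

```text
clock 5.9 now [0.6143 0.2139 0.161 ] yaw -84.8 tilt [ 0.0002 -0.0008] q [-0.32  0.51 -0.16  1.67  0.1   0.96 -1.99]
turn z units -0.03 | then shift [-0.0027  0.0005  0.001 ] rows 1
turn z units 0.0 | then shift [0.     0.     0.1445] rows 0
```

Emit:
send_rows --series '[[[-0.002, 0, 0.03], [0, 0, 0]], [[0, 0, 0.04], [0, 0, 0]], [[0, 0, 0.035], [0, 0, 0]], [[0, 0, 0.02], [0, 0, 0]], [[0, 0, 0.01], [0, 0, 0]], [[0, 0, 0.006], [0, 0, 0]], [[0, 0, 0.0035], [0, 0, 0]], [[0, 0, 0], [0, 0, 0]], [[0, 0, 0], [0, 0, 0]], [[0, 0, 0], [0, 0, 0]]]'

```text
clock: 7.15
tcp_pos: [0.6138, 0.218, 0.0168]
orientation: [-2.323, 2.114, -0.0]
contact_force: [-0.3, 0.3, -0.9]
grip_width: 0.0595
```

Emit:
send_rows --series '[[[0.001, 0, 0.001], [0, 0, 0]], [[0, 0, 0.001], [0, 0, 0]], [[0, 0, 0], [0, 0, 0]]]'

```text
clock: 7.52
tcp_pos: [0.6138, 0.2166, 0.0148]
orientation: [2.323, -2.115, 0.0]
contact_force: [-1.6, -1.1, 3.1]
grip_width: 0.0595
```

Emit:
send_rows --series '[[[0, 0, 0], [0, 0, 0]], [[0, 0, 0], [0, 0, 0]], [[0, 0, 0], [0, 0, 0]], [[0, 0, 0], [0, 0, 0]], [[0, 0, -0.02], [0, 0, 0]], [[0, 0, -0.04], [0, 0, 0]], [[0, 0, -0.04], [0, 0, 0]], [[0, 0, -0.045], [0, 0, 0]], [[0, 0, 0], [0, 0, 0]]]' --fingers 0

```text
clock: 8.65
tcp_pos: [0.6165, 0.2181, 0.1655]
orientation: [-2.317, 2.109, -0.006]
contact_force: [-0.0, -0.1, -0.2]
grip_width: 0.0856
```

```bash
python3 - <<'E'
from h import *
d=grab_frame('side'); f=d['frame']
save('s2',cv2.resize(f[80:280,160:420],(780,600)))
plan((.453,.1088,.16,-90),(.453,.1088,.008,-90),(.453,.1088,.16,-78.6),(.3717,.3025,.16,-78.6))
E
```

```text
clock 8.7 now [0.6151 0.2175 0.1629] yaw -84.6 tilt [0.0051 0.0021] q [-0.32  0.51 -0.16  1.67  0.1   0.96 -1.99]
turn z units 1.08 | then shift [0.1087 0.1621 0.0029] rows 4
turn z units 0.0 | then shift [0.    0.    0.152] rows 0
turn z units -2.28 | then shift [ 0.     0.    -0.152] rows 0
turn z units 0.0 | then shift [-0.2059  0.0414  0.    ] rows 5
```

View pics/s2.png

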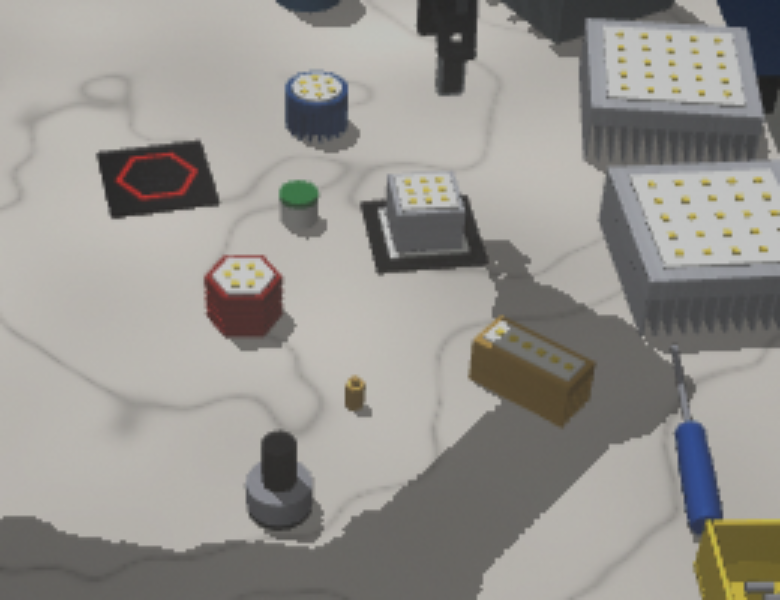

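The square module stands inside the white outline (crop at about (425,220)). Next is the hex module.

Emit:
send_rows --series '[[[0, 0, 0], [0, 0, 0.54]], [[0, 0, 0], [0, 0, 0.54]], [[0.027, 0.04, 0], [0, 0, 0]], [[0.03, 0.045, 0], [0, 0, 0]], [[0.027, 0.04, 0], [0, 0, 0]], [[0.016, 0.0237, 0], [0, 0, 0]], [[0.008, 0.012, 0], [0, 0, 0]], [[0, 0, 0.03], [0, 0, 0]], [[0, 0, 0.03], [0, 0, 0]], [[0, 0, 0], [0, 0, 0]], [[0, 0, 0], [0, 0, 0]], [[0, 0, 0], [0, 0, 0]]]'

```text
clock: 10.2
tcp_pos: [0.454, 0.1093, 0.1005]
orientation: [-2.22, 2.22, -0.001]
contact_force: [-0.0, -0.7, -0.6]
grip_width: 0.0856
```

```bash
python3 - <<'E'
from h import *
plan((.453,.1088,.01,-90))
E
```

```text
clock 10.2 now [0.454  0.1093 0.1005] yaw -90.0 tilt [0.002  0.0007] q [-0.24  0.33 -0.15  2.15  0.08  0.67 -2.02]
turn z units -0.0 | then shift [0.0005 0.001  0.0905] rows 1
```

Emit:
send_rows --series '[[[0, 0, 0.03], [0, 0, 0]], [[0, 0, 0.03], [0, 0, 0]], [[0, 0, 0.018], [0, 0, 0]], [[0, 0, 0.008], [0, 0, 0]], [[0, 0, 0.0045], [0, 0, 0]], [[0, 0, 0], [0, 0, 0]], [[0, 0, 0], [0, 0, 0]]]'

```text
clock: 11.08
tcp_pos: [0.4535, 0.109, 0.0095]
orientation: [-2.22, 2.221, -0.001]
contact_force: [-0.5, -0.4, -0.3]
grip_width: 0.0854
```

Emit:
send_rows --series '[[[0, 0, 0], [0, 0, 0]], [[0, 0, 0], [0, 0, 0]], [[0, 0, 0], [0, 0, 0]], [[0, 0, 0], [0, 0, 0]], [[0, 0, 0], [0, 0, 0]], [[0, 0, 0], [0, 0, 0]]]' --fingers 255

```text
clock: 11.82
tcp_pos: [0.4532, 0.1089, 0.0094]
orientation: [-2.221, 2.221, -0.001]
contact_force: [-0.8, -0.2, 4.3]
grip_width: 0.0552
```

Emit:
send_rows --series '[[[0, 0, -0.01], [0, 0, 0]], [[0, 0, -0.03], [0, 0, -0.76]], [[0, 0, -0.04], [0, 0, -0.76]], [[0, 0, -0.03], [0, 0, -0.76]], [[-0.025, 0.005, 0], [0, 0, 0]], [[-0.04, 0.008, 0], [0, 0, 0]], [[-0.045, 0.0095, 0], [0, 0, 0]], [[-0.045, 0.0095, 0], [0, 0, 0]], [[-0.03, 0.006, 0], [0, 0, 0]], [[-0.015, 0.0026, 0], [0, 0, 0]], [[-0.0059, 0.001, 0], [0, 0, 0]], [[0, 0, 0], [0, 0, 0]], [[0, 0, 0], [0, 0, 0]], [[0, 0, 0], [0, 0, 0]]]'

```text
clock: 13.58
tcp_pos: [0.372, 0.3016, 0.1188]
orientation: [2.429, -1.992, 0.0]
contact_force: [-0.1, 0.3, -1.3]
grip_width: 0.0554
```

```bash
python3 - <<'E'
from h import *
plan((.3717,.3025,.0152,-78.6))
E
```

```text
clock 13.575 now [0.372  0.3016 0.1188] yaw -78.7 tilt [-0.     -0.0005] q [-0.55  0.33 -0.3   2.1   0.14  0.73 -2.32]
turn z units -0.02 | then shift [-9.000e-04  1.000e-04  1.036e-01] rows 1
```

Now I lower it, then release and retreat.

Emit:
send_rows --series '[[[0, 0, 0.03], [0, 0, 0]], [[0, 0, 0.03], [0, 0, 0]], [[0, 0, 0.02], [0, 0, 0]], [[0, 0, 0.01], [0, 0, 0]], [[0, 0, 0.007], [0, 0, 0]], [[0, 0, 0.004], [0, 0, 0]], [[0, 0, 0.0026], [0, 0, 0]], [[0, 0, 0], [0, 0, 0]], [[0, 0, 0], [0, 0, 0]]]'

```text
clock: 14.7
tcp_pos: [0.3717, 0.3027, 0.0156]
orientation: [-2.43, 1.99, -0.0]
contact_force: [0.3, -0.5, -1.4]
grip_width: 0.0555
```

Emit:
send_rows --series '[[[0, 0, 0], [0, 0, 0]], [[0, 0, 0], [0, 0, 0]], [[0, 0, 0], [0, 0, 0]], [[0, 0, 0], [0, 0, 0]], [[0, 0, -0.02], [0, 0, 0]], [[0, 0, -0.04], [0, 0, 0]], [[0, 0, -0.04], [0, 0, 0]], [[0, 0, -0.02], [0, 0, 0]], [[0, 0, 0], [0, 0, 0]], [[0, 0, 0], [0, 0, 0]]]' --fingers 0

```text
clock: 15.95
tcp_pos: [0.3711, 0.302, 0.1345]
orientation: [2.43, -1.989, -0.0]
contact_force: [0.8, 0.3, -0.6]
grip_width: 0.0851
```

```bash
python3 - <<'E'
from h import *
d=grab_frame('side'); f=d['frame']
save('s3',cv2.resize(f[60:260,130:390],(780,600)))
plan((.5218,.3918,.13,-78.6),(.5218,.3918,.009,-78.6),(.5218,.3918,.15,-78.6),(.3797,-.299,.15,-78.6))
E
```

```text
clock 16.0 now [0.371  0.3019 0.1342] yaw -78.6 tilt [-0.0014 -0.0014] q [-0.54  0.3  -0.32  2.09  0.13  0.77 -2.31]
turn z units -0.0 | then shift [-0.0583 -0.1656  0.0042] rows 4
turn z units 0.0 | then shift [0.    0.    0.121] rows 0
turn z units 0.0 | then shift [ 0.     0.    -0.141] rows 0
turn z units 0.0 | then shift [0.6491 0.2758 0.    ] rows 13
```

View pics/s3.png

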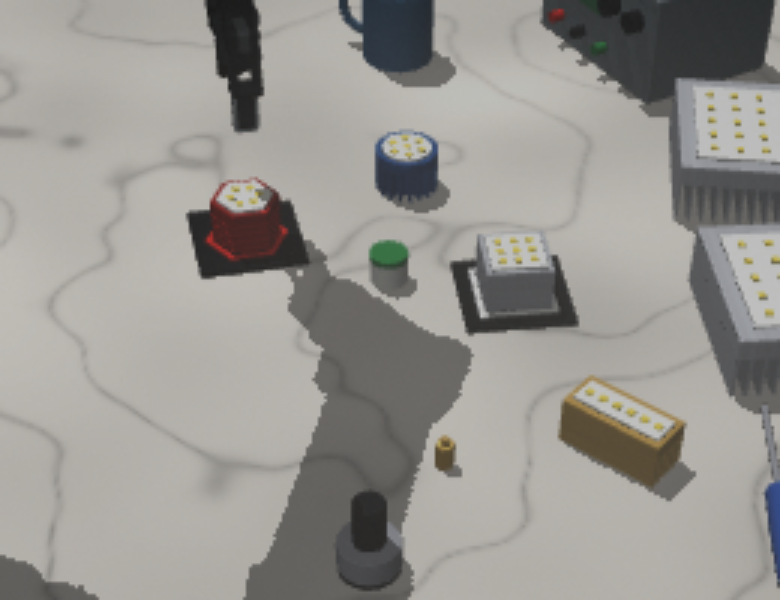

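The hex module sits squarely in its red outline (crop at about (247,225)). Next is the round module.

Emit:
send_rows --series '[[[-0.015, -0.0416, 0], [0, 0, 0]], [[-0.0165, -0.0475, 0], [0, 0, 0]], [[-0.015, -0.0425, 0], [0, 0, 0]], [[-0.008, -0.0225, 0], [0, 0, 0]], [[-0.0038, -0.0115, 0.02], [0, 0, 0]], [[0, 0, 0.03], [0, 0, 0]], [[0, 0, 0.02], [0, 0, 0]], [[0, 0, 0], [0, 0, 0]], [[0, 0, 0], [0, 0, 0]]]'

```text
clock: 17.12
tcp_pos: [0.5226, 0.3928, 0.0659]
orientation: [-2.43, 1.989, -0.0]
contact_force: [-1.4, -0.3, -0.3]
grip_width: 0.0855
```

```bash
python3 - <<'E'
from h import *
plan((.5218,.3918,.0095,-78.6))
E
```

```text
clock 17.125 now [0.5226 0.3928 0.0659] yaw -78.6 tilt [0.0006 0.0006] q [-0.56  0.64 -0.25  1.72  0.2   0.81 -2.28]
turn z units -0.0 | then shift [0.0008 0.001  0.0564] rows 1
```

Emit:
send_rows --series '[[[0, 0, 0.02], [0, 0, 0]], [[0, 0, 0.02], [0, 0, 0]], [[0, 0, 0.01], [0, 0, 0]], [[0, 0, 0.006], [0, 0, 0]], [[0, 0, 0], [0, 0, 0]], [[0, 0, 0], [0, 0, 0]]]'

```text
clock: 17.88
tcp_pos: [0.5227, 0.3927, 0.0098]
orientation: [-2.43, 1.99, -0.0]
contact_force: [-0.3, 0.3, 0.0]
grip_width: 0.0858
```

Emit:
send_rows --series '[[[0, 0, 0], [0, 0, 0]], [[0, 0, 0], [0, 0, 0]], [[0, 0, 0], [0, 0, 0]], [[0, 0, 0], [0, 0, 0]], [[0, 0, 0], [0, 0, 0]], [[0, 0, 0], [0, 0, 0]]]' --fingers 255

```text
clock: 18.62
tcp_pos: [0.5228, 0.3926, 0.0101]
orientation: [-2.43, 1.99, -0.001]
contact_force: [-1.1, -1.9, 5.9]
grip_width: 0.0589
```

```bash
python3 - <<'E'
from h import *
plan((.5218,.3918,.12,-78.6),(.5218,.05,.15,-78.6),(.3797,-.299,.15,-78.6))
E
```

```text
clock 18.625 now [0.5228 0.3926 0.0101] yaw -78.6 tilt [0.0009 0.0005] q [-0.57  0.71 -0.23  1.74  0.23  0.72 -2.3 ]
turn z units -0.0 | then shift [ 0.0006  0.0012 -0.1099] rows 1
turn z units 0.0 | then shift [ 0.3351  0.0676 -0.03  ] rows 7
turn z units 0.0 | then shift [0.314  0.2083 0.    ] rows 7
```

Emit:
send_rows --series '[[[0, 0, -0.01], [0, 0, 0]], [[0, 0, -0.03], [0, 0, 0]], [[0, 0, -0.04], [0, 0, 0]], [[0, 0, -0.04], [0, 0, 0]], [[0.03, 0.006, -0.02], [0, 0, 0]], [[0.045, 0.009, 0], [0, 0, 0]], [[0.052, 0.0106, 0], [0, 0, 0]], [[0.052, 0.0106, 0], [0, 0, 0]], [[0.052, 0.0106, 0], [0, 0, 0]], [[0.052, 0.0106, 0], [0, 0, 0]], [[0.052, 0.0106, 0], [0, 0, 0]]]'

```text
clock: 20.0
tcp_pos: [0.5215, 0.0489, 0.1497]
orientation: [-2.431, 1.99, -0.0]
contact_force: [1.3, 0.0, -0.6]
grip_width: 0.0585
```

Emit:
send_rows --series '[[[0.045, 0.028, 0], [0, 0, 0]], [[0.045, 0.03, 0], [0, 0, 0]], [[0.045, 0.03, 0], [0, 0, 0]], [[0.045, 0.03, 0], [0, 0, 0]], [[0.045, 0.03, 0], [0, 0, 0]], [[0.045, 0.03, 0], [0, 0, 0]], [[0.03, 0.02, 0], [0, 0, 0]], [[0.0148, 0.0107, 0], [0, 0, 0]], [[0, 0, 0], [0, 0, 0]], [[0, 0, 0], [0, 0, 0]], [[0, 0, 0], [0, 0, 0]]]'

```text
clock: 21.38
tcp_pos: [0.3801, -0.298, 0.1494]
orientation: [-2.433, 1.987, 0.0]
contact_force: [-0.3, 0.2, -1.6]
grip_width: 0.0587
```

```bash
python3 - <<'E'
from h import *
plan((.3797,-.299,.016,-78.6))
E
```

```text
clock 21.375 now [ 0.3801 -0.298   0.1494] yaw -78.5 tilt [0.0002 0.0004] q [ 0.58  0.27 -0.05  2.08  0.02  0.79 -0.85]
turn z units 0.02 | then shift [0.0009 0.0006 0.1334] rows 1
```

Emit:
send_rows --series '[[[0, 0, 0.03], [0, 0, 0]], [[0, 0, 0.04], [0, 0, 0]], [[0, 0, 0.03], [0, 0, 0]], [[0, 0, 0.015], [0, 0, 0]], [[0, 0, 0.01], [0, 0, 0]], [[0, 0, 0.005], [0, 0, 0]], [[0, 0, 0.0034], [0, 0, 0]], [[0, 0, 0], [0, 0, 0]], [[0, 0, 0], [0, 0, 0]]]'

```text
clock: 22.5
tcp_pos: [0.3797, -0.2995, 0.0163]
orientation: [-2.431, 1.99, -0.001]
contact_force: [-0.5, 0.5, -1.4]
grip_width: 0.0588
```

Emit:
send_rows --series '[[[0, 0, 0], [0, 0, 0]], [[0, 0, 0], [0, 0, 0]], [[0, 0, 0], [0, 0, 0]], [[0, 0, 0], [0, 0, 0]], [[0, 0, -0.02], [0, 0, 0]], [[0, 0, -0.04], [0, 0, 0]], [[0, 0, -0.04], [0, 0, 0]], [[0, 0, -0.03], [0, 0, 0]], [[0, 0, 0], [0, 0, 0]], [[0, 0, 0], [0, 0, 0]]]' --fingers 0

```text
clock: 23.75
tcp_pos: [0.379, -0.299, 0.1454]
orientation: [2.431, -1.99, -0.001]
contact_force: [-0.4, 0.5, 0.6]
grip_width: 0.0856
```

```bash
python3 - <<'E'
from h import *
d=grab_frame('side'); f=d['frame']
save('s4',cv2.resize(f[170:400,130:420],(757,600)))
T=pickle.load(open('top0.pkl','rb'))
plan((.6833,.0135,.13,-130.3),(.6833,.0135,.009,-130.3),(.6833,.0135,.13,-63.1),(.5232,-.398,.13,-63.1))
E
```

```text
clock 23.8 now [ 0.3788 -0.2988  0.145 ] yaw -78.6 tilt [-0.0015  0.0009] q [ 0.58  0.28 -0.05  2.09  0.02  0.78 -0.85]
turn z units 10.34 | then shift [-0.4352 -0.0303  0.015 ] rows 9
turn z units 0.0 | then shift [0.    0.    0.121] rows 0
turn z units -13.44 | then shift [ 0.     0.    -0.121] rows 0
turn z units 0.0 | then shift [0.2945 0.329  0.    ] rows 7
```

View pics/s4.png

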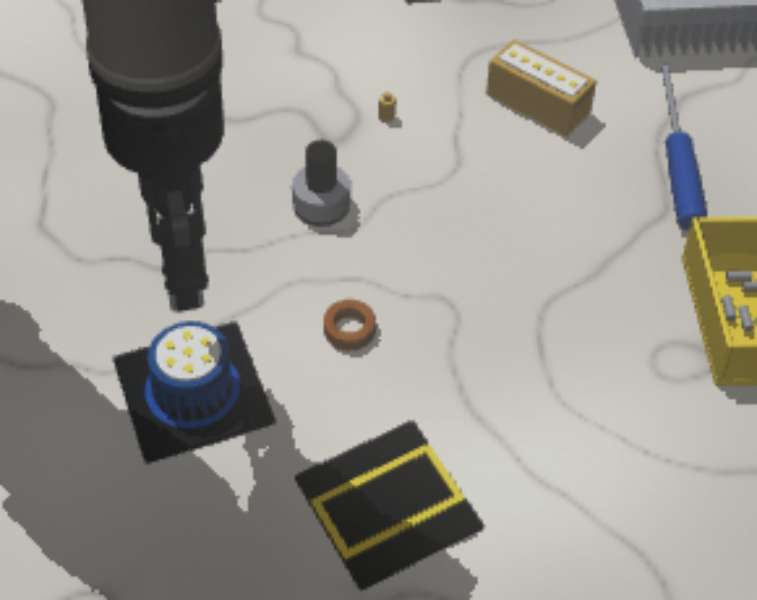

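The round module stands in its blue ring (crop at about (190,370)). Next is the bar module.

Emit:
send_rows --series '[[[0, 0, 0], [0, 0, 1]], [[0, 0, 0], [0, 0, 1]], [[0, 0, 0], [0, 0, 1]], [[0, 0, 0], [0, 0, 1]], [[0, 0, 0], [0, 0, 1]], [[0, 0, 0], [0, 0, 1]], [[0, 0, 0], [0, 0, 1]], [[0, 0, 0], [0, 0, 1]], [[0, 0, 0], [0, 0, 1]], [[0, 0, 0], [0, 0, 1]], [[0, 0, 0], [0, 0, 0.34]]]'

```text
clock: 25.18
tcp_pos: [0.3788, -0.2988, 0.1448]
orientation: [1.318, -2.85, -0.003]
contact_force: [0.4, 0.1, 0.1]
grip_width: 0.0852
```

Emit:
send_rows --series '[[[-0.03, -0.002, 0], [0, 0, 0]], [[-0.045, -0.003, 0], [0, 0, 0]], [[-0.05, -0.0035, 0], [0, 0, 0]], [[-0.05, -0.0035, 0], [0, 0, 0]], [[-0.05, -0.0035, 0], [0, 0, 0]], [[-0.05, -0.0035, 0], [0, 0, 0]], [[-0.05, -0.0035, 0], [0, 0, 0]], [[-0.05, -0.0035, 0], [0, 0, 0]], [[-0.035, -0.0025, 0], [0, 0, 0]], [[-0.0182, -0.0013, 0.01], [0, 0, 0]], [[-0.007, -0.0005, 0.02], [0, 0, 0]], [[0, 0, 0.02], [0, 0, 0]], [[0, 0, 0], [0, 0, 0]], [[0, 0, 0], [0, 0, 0]], [[0, 0, 0], [0, 0, 0]]]'

```text
clock: 27.05
tcp_pos: [0.6845, 0.0124, 0.0969]
orientation: [-1.318, 2.85, -0.001]
contact_force: [0.2, 0.4, 1.1]
grip_width: 0.0854
```

```bash
python3 - <<'E'
from h import *
plan((.6833,.0135,.0095,-130.3))
d=grab_frame('side'); f=d['frame']
save('s5',cv2.resize(f[120:320,230:490],(780,600)))
E
```

```text
clock 27.05 now [0.6845 0.0124 0.0969] yaw -130.4 tilt [ 0.0015 -0.    ] q [-0.12  0.63  0.01  1.64 -0.01  0.88 -2.38]
turn z units -0.01 | then shift [-0.      0.0016  0.0874] rows 1
```

View pics/s5.png

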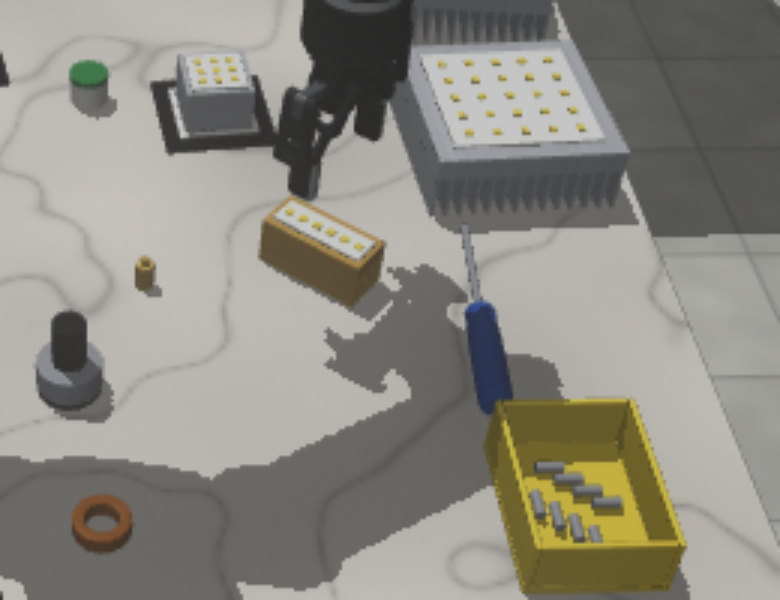

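The gripper is above the bar (crop at about (322,240)) with its jaws across the short side. I'm going down and gripping.

Emit:
send_rows --series '[[[0, 0.001, 0.03], [0, 0, 0]], [[0, 0, 0.03], [0, 0, 0]], [[0, 0, 0.016], [0, 0, 0]], [[0, 0, 0.008], [0, 0, 0]], [[0, 0, 0.0034], [0, 0, 0]], [[0, 0, 0], [0, 0, 0]], [[0, 0, 0], [0, 0, 0]]]'

```text
clock: 27.98
tcp_pos: [0.6839, 0.0137, 0.0094]
orientation: [-1.319, 2.85, -0.001]
contact_force: [0.7, 1.2, 0.3]
grip_width: 0.0854
```

Emit:
send_rows --series '[[[0, 0, 0], [0, 0, 0]], [[0, 0, 0], [0, 0, 0]], [[0, 0, 0], [0, 0, 0]], [[0, 0, 0], [0, 0, 0]], [[0, 0, 0], [0, 0, 0]], [[0, 0, 0], [0, 0, 0]], [[0, 0, 0], [0, 0, 0]]]' --fingers 255

```text
clock: 28.85
tcp_pos: [0.6835, 0.0135, 0.0088]
orientation: [-1.32, 2.851, -0.0]
contact_force: [-0.9, 0.8, 5.6]
grip_width: 0.0395
```

Emit:
send_rows --series '[[[0, 0, -0.01], [0, 0, 0]], [[0, 0, -0.03], [0, 0, 0]], [[0, 0, -0.04], [0, 0, -0.95]], [[0, 0, -0.04], [0, 0, -0.95]], [[0, 0, -0.01], [0, 0, -0.95]], [[0, 0, 0], [0, 0, -0.95]], [[0, 0, 0], [0, 0, -0.95]], [[0, 0, 0], [0, 0, -0.95]], [[0, 0, 0], [0, 0, -0.95]], [[0, 0, 0], [0, 0, -0.95]], [[0, 0, 0], [0, 0, -0.95]], [[0, 0, 0], [0, 0, -0.95]], [[0, 0, 0], [0, 0, -0.95]], [[0, 0, 0], [0, 0, -0.95]], [[0, 0, 0], [0, 0, -0.95]], [[0, 0, 0], [0, 0, -0.95]], [[0, 0, 0], [0, 0, -0.12]], [[0, 0, 0], [0, 0, 0]], [[0, 0, 0], [0, 0, 0]]]'

```text
clock: 31.22
tcp_pos: [0.6832, 0.0137, 0.1385]
orientation: [2.675, -1.647, -0.0]
contact_force: [0.1, -0.4, -1.8]
grip_width: 0.0396
```

```bash
python3 - <<'E'
from h import *
plan((.5232,-.398,.13,-63.1))
E
```

```text
clock 31.225 now [0.6832 0.0137 0.1385] yaw -63.3 tilt [-0.0002 -0.0001] q [ 0.07  0.59 -0.27  1.6   0.18  0.97 -1.36]
turn z units -0.03 | then shift [0.2948 0.329  0.0085] rows 7
```

Emit:
send_rows --series '[[[0.027, 0.03, 0], [0, 0, -0.03]], [[0.037, 0.041, 0], [0, 0, 0]], [[0.04, 0.045, 0], [0, 0, 0]], [[0.04, 0.045, 0], [0, 0, 0]], [[0.04, 0.045, 0], [0, 0, 0]], [[0.04, 0.045, 0], [0, 0, 0]], [[0.037, 0.041, 0], [0, 0, 0]], [[0.021, 0.024, 0], [0, 0, 0]], [[0.0128, 0.013, 0], [0, 0, 0]], [[0, 0, 0], [0, 0, 0]], [[0, 0, 0], [0, 0, 0]], [[0, 0, 0], [0, 0, 0]]]'

```text
clock: 32.72
tcp_pos: [0.5247, -0.396, 0.1386]
orientation: [-2.679, 1.638, 0.0]
contact_force: [-0.2, -0.5, -2.4]
grip_width: 0.0388
```

```bash
python3 - <<'E'
from h import *
plan((.5232,-.398,.0149,-63.1))
E
```

```text
clock 32.725 now [ 0.5247 -0.396   0.1386] yaw -62.9 tilt [0.0005 0.0009] q [ 0.71  0.55 -0.22  1.67  0.14  0.94 -0.66]
turn z units 0.04 | then shift [0.0011 0.0022 0.1237] rows 1
```

Emit:
send_rows --series '[[[0, 0.001, 0.03], [0, 0, 0]], [[0, 0, 0.03], [0, 0, 0]], [[0, 0, 0.03], [0, 0, 0]], [[0, 0, 0.015], [0, 0, 0]], [[0, 0, 0.01], [0, 0, 0]], [[0, 0, 0.005], [0, 0, 0]], [[0, 0, 0.0032], [0, 0, 0]], [[0, 0, 0], [0, 0, 0]], [[0, 0, 0], [0, 0, 0]]]'

```text
clock: 33.85
tcp_pos: [0.5229, -0.3989, 0.0159]
orientation: [2.678, -1.643, 0.001]
contact_force: [0.0, 0.3, -1.1]
grip_width: 0.0397
```

Emit:
send_rows --series '[[[0, 0, 0], [0, 0, 0]], [[0, 0, 0], [0, 0, 0]], [[0, 0, 0], [0, 0, 0]], [[0, 0, 0], [0, 0, 0]], [[0, 0, -0.02], [0, 0, 0]], [[0, 0, -0.04], [0, 0, 0]], [[0, 0, -0.04], [0, 0, 0]], [[0, 0, -0.045], [0, 0, 0]], [[0, 0, 0], [0, 0, 0]], [[0, 0, 0], [0, 0, 0]]]' --fingers 0

```text
clock: 35.1
tcp_pos: [0.5225, -0.3986, 0.161]
orientation: [2.678, -1.643, 0.001]
contact_force: [-0.8, 1.0, -0.5]
grip_width: 0.085
```

```bash
cat > chk.py <<'E'
from h import *
import sys
tag=sys.argv[1]
T=grab_frame('top');S=grab_frame('side'); save('t'+tag,T['frame']); save('s'+tag,S['frame'])
pickle.dump((T,S),open('f%s.pkl'%tag,'wb'))
P=dict(square=(.6135,.2165),bar=(.5232,-.398),hex=(.3717,.3025),round=(.3797,-.299))
def proj(d,p):
    m=np.array(d['rotation']);m=R.from_rotvec(m).as_matrix() if m.ndim==1 else m
    c=m.T@(np.array(p)-np.array(d['origin'])); return (int(round(c[0]/c[2]*d['fx']+d['cx'])),int(round(c[1]/c[2]*d['fy']+d['cy'])))
for k,(x,y) in P.items():
    cs=[]
    for d,w in((T,12),(S,15)):
        c=proj(d,(x,y,.0495)); m=roi(mask(d['frame'],'led'),c,w)
        n,l,st,ce=cv2.connectedComponentsWithStats(m); pts=ce[1:][st[1:,4]>=1]; cs.append(pts.mean(0)); q=onplane(d,pts,.0495)[:,:2]
        a=''
        if k=='bar': u=np.linalg.svd(q-q.mean(0))[2][0]; a=np.degrees(np.arctan2(u[1],u[0]))
        if k=='square': a=cv2.minAreaRect((q*1000).astype(np.float32))[2]
        print(k,len(pts),np.round(q.mean(0)-P[k],4),a)
    p,e=tri(T,cs[0],S,cs[1]); print('   tri',np.round(p,4),round(e,4))
E
python3 chk.py 6
```

```text
square 9 [-0.0004  0.0006] 4.984637260437012
square 0 [nan nan] 0.0
 ** On entry to DLASCL parameter number  4 had an illegal value
 ** On entry to DLASCL parameter number  4 had an illegal value
 ** On entry to DLASCL parameter number  4 had an illegal value
 ** On entry to DLASCL parameter number  4 had an illegal value
 ** On entry to DLASCL parameter number  5 had an illegal value
 ** On entry to DLASCL parameter number  4 had an illegal valuechk.py:14: RuntimeWarning: Mean of empty slice.
  n,l,st,ce=cv2.connectedComponentsWithStats(m); pts=ce[1:][st[1:,4]>=1]; cs.append(pts.mean(0)); q=onplane(d,pts,.0495)[:,:2]
  ret = um.true_divide(
chk.py:18: RuntimeWarning: Mean of empty slice.
  print(k,len(pts),np.round(q.mean(0)-P[k],4),a)
Traceback (most recent call last):
  File "chk.py", line 19, in <module>
    p,e=tri(T,cs[0],S,cs[1]); print('   tri',np.round(p,4),round(e,4))
        ~~~^^^^^^^^^^^^^^^^^
  File "h.py", line 15, in tri
    s=np.linalg.lstsq(np.c_[a,-b],ob-oa,rcond=None)[0]
      ~~~~~~~~~~~~~~~^^^^^^^^^^^^^^^^^^^^^^^^^^^^^^
numpy.linalg.LinAlgError: SVD did not converge in Linear Least Squares
```

View pics/s6.png

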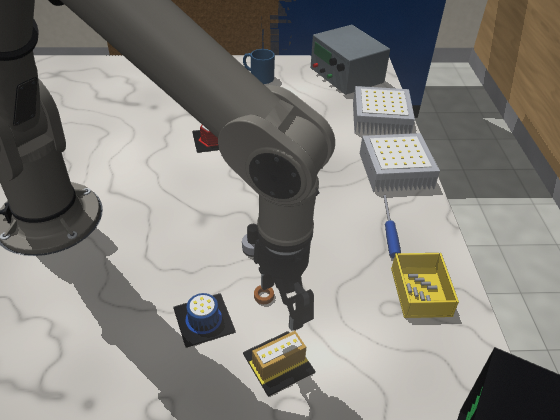

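View pics/t6.png

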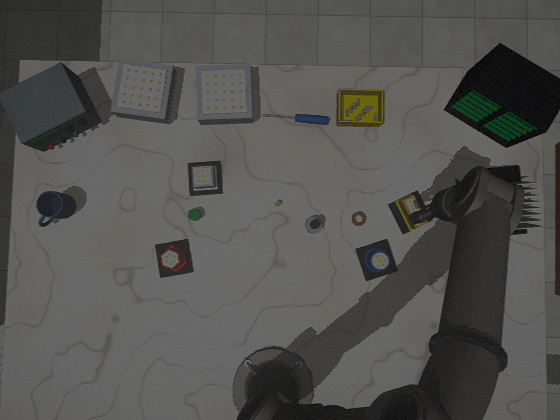

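The bar sits in its yellow outline (side (279,358), top (408,210)). The side view of the square and hex is hidden by the arm. Next I measure the knob of the weight.

```bash
python3 - <<'E'
from h import *
T=pickle.load(open('top0.pkl','rb'));S=pickle.load(open('side0.pkl','rb'))
print(tri(T,(316.5,222),S,(252.5,233.5)))
print(onplane(T,(316.5,222),.048),onplane(S,(252.5,233.5),.048))
g=lambda f,x,y,w:cv2.resize(np.clip(f[y-w:y+w,x-w:x+w].astype(float)*1.5,0,255).astype(np.uint8),(400,400),interpolation=0)
save('wt',np.hstack([g(T['frame'],315,224,16),g(S['frame'],253,240,24)]))
T6=pickle.load(open('f6.pkl','rb'))[0]
for nm,F in(('T0',T),('T6',T6)):
    h=F['frame'][208:240,300:332].astype(int); print(nm,h.max(2)[14,:].tolist()); print(h.max(2)[:,16].tolist())
E
```

```text
(array([ 0.48259859, -0.11627506,  0.05537859]), np.float64(0.00480032618310373))
[[ 0.48528103 -0.11688804  0.048     ]] [[ 0.48027895 -0.10928845  0.048     ]]
T0 [102, 102, 103, 102, 105, 91, 62, 83, 82, 79, 61, 39, 40, 41, 41, 43, 36, 38, 44, 50, 55, 56, 60, 61, 74, 103, 107, 104, 101, 102, 102, 105]
[100, 97, 94, 98, 103, 102, 75, 64, 64, 81, 56, 59, 41, 41, 36, 44, 46, 44, 39, 42, 48, 86, 81, 84, 86, 104, 100, 102, 102, 103, 105, 102]
T6 [107, 107, 105, 106, 106, 97, 64, 88, 86, 85, 65, 38, 42, 45, 42, 47, 37, 44, 45, 48, 59, 60, 65, 60, 76, 109, 108, 108, 107, 105, 106, 106]
[106, 100, 100, 102, 106, 105, 80, 62, 59, 82, 60, 60, 41, 40, 37, 45, 47, 40, 44, 43, 48, 90, 86, 86, 91, 108, 108, 106, 105, 106, 109, 106]
```

View pics/wt.png

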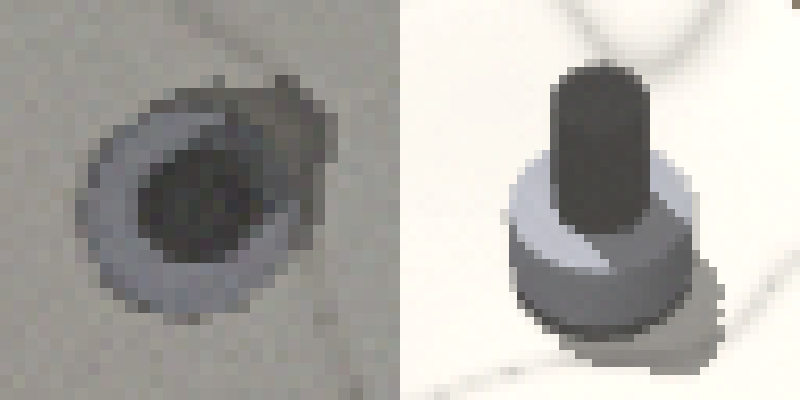

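```bash
python3 - <<'E'
from h import *
T=pickle.load(open('top0.pkl','rb'));S=pickle.load(open('side0.pkl','rb'))
print(tri(T,(314.5,224),S,(252.5,233.5)))
print(onplane(T,(314.5,224),.048),onplane(S,(252.5,233.5),.048),'disc',onplane(T,(313.9,224),.02))
print('knob top', tri(T,(314.7,223.8),S,(252.5,226.3)))
plan((.479,-.111,.16,-63.1),(.479,-.111,.032,-63.1),(.479,-.111,.2,-63.1),(.6135,.2165,.2,-63.1))
E
```

```text
(array([ 0.47979678, -0.11105127,  0.04979882]), np.float64(0.0009261426631832327))
[[ 0.47939387 -0.11121477  0.048     ]] [[ 0.48027895 -0.10928845  0.048     ]] disc [[ 0.48029556 -0.11185716  0.02      ]]
knob top (array([ 0.47976779, -0.10979633,  0.07084651]), np.float64(0.0011232720847994344))
clock 35.2 now [ 0.5219 -0.3982  0.1595] yaw -63.1 tilt [-0.0016  0.001 ] q [ 0.71  0.53 -0.22  1.65  0.13  0.98 -0.65]
turn z units 0.01 | then shift [-0.2755 -0.0917 -0.0005] rows 6
turn z units 0.0 | then shift [0.    0.    0.128] rows 0
turn z units 0.0 | then shift [ 0.     0.    -0.168] rows 0
turn z units 0.0 | then shift [-0.2312 -0.2681  0.    ] rows 6
```

The weight is at (0.480, -0.111). The two views agree to 1 mm and give knob mid-height 0.050 and top 0.071, against 0.048 and 0.068 in the text. I'm moving over it.

Emit:
send_rows --series '[[[-0.025, -0.0084, 0], [0, 0, 0]], [[-0.045, -0.015, 0], [0, 0, 0]], [[-0.05, -0.017, 0], [0, 0, 0]], [[-0.05, -0.017, 0], [0, 0, 0]], [[-0.05, -0.017, 0], [0, 0, 0]], [[-0.033, -0.011, 0], [0, 0, 0]], [[-0.0152, -0.005, 0], [0, 0, 0]], [[-0.007, -0.002, 0.03], [0, 0, 0]], [[0, 0, 0.02], [0, 0, 0]], [[0, 0, 0], [0, 0, 0]], [[0, 0, 0], [0, 0, 0]], [[0, 0, 0], [0, 0, 0]]]'

```text
clock: 36.7
tcp_pos: [0.4809, -0.1119, 0.1111]
orientation: [-2.677, 1.644, -0.002]
contact_force: [0.4, -0.5, 0.4]
grip_width: 0.0854
```

```bash
sed -i 's/(x,y,.0495))/(x,y,.0495+.0))/' chk.py; python3 - <<'E'
from h import *
plan((.4798,-.111,.034,-63.1))
E
python3 chk.py 7 2>&1 | grep -v -i dlascl | head -20
```

```text
clock 36.7 now [ 0.4809 -0.1119  0.1111] yaw -63.1 tilt [ 0.0015 -0.0004] q [ 0.37  0.36 -0.32  2.07  0.17  0.73 -1.16]
turn z units -0.0 | then shift [-0.0013  0.0006  0.0771] rows 1
square 9 [-0.0004  0.0006] 4.984637260437012
square 9 [0.0008 0.0029] 5.6897783279418945
   tri [0.6134 0.2168 0.0513] 0.0012
bar 7 [-0.0031  0.0042] -157.92342455397187
bar 6 [0.0008 0.001 ] -151.78296613407974
   tri [ 0.5222 -0.3949  0.046 ] 0.0037
hex 6 [-0.001   0.0006] 
hex 6 [0.0009 0.003 ] 
   tri [0.3718 0.3027 0.0514] 0.002
round 7 [-0.0008 -0.0003] 
round 7 [-0.0001  0.0009] 
   tri [ 0.3794 -0.299   0.0506] 0.0008
```

View pics/s7.png

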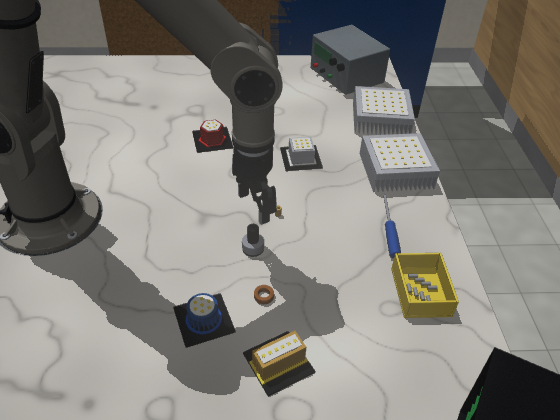

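View pics/t7.png

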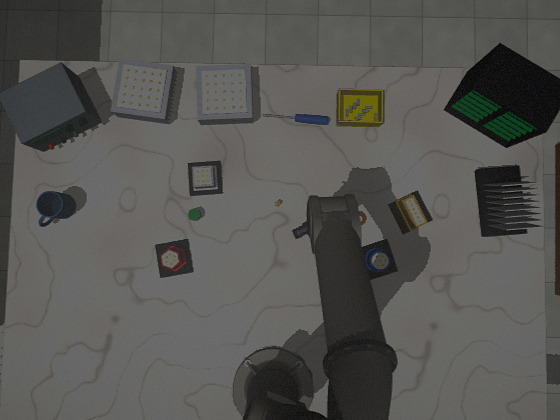

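All four modules are on their plates within about 1–3 mm and fit their outlines. The bar's 7-blob top fit also picked up yellow outline pixels; its 6-LED side fit gives 1 mm off and 28° against 26.9°. I'm gripping the weight's knob now.

Emit:
send_rows --series '[[[-0.001, 0.0005, 0.03], [0, 0, 0]], [[0, 0, 0.025], [0, 0, 0]], [[0, 0, 0.012], [0, 0, 0]], [[0, 0, 0.007], [0, 0, 0]], [[0, 0, 0.002], [0, 0, 0]], [[0, 0, 0], [0, 0, 0]], [[0, 0, 0], [0, 0, 0]]]' --fingers 60

```text
clock: 37.67
tcp_pos: [0.4798, -0.1108, 0.0348]
orientation: [-2.677, 1.643, -0.001]
contact_force: [0.5, -0.3, -0.1]
grip_width: 0.0654
```

Emit:
send_rows --series '[[[0, 0, 0], [0, 0, 0]], [[0, 0, 0], [0, 0, 0]], [[0, 0, 0], [0, 0, 0]], [[0, 0, 0], [0, 0, 0]], [[0, 0, 0], [0, 0, 0]], [[0, 0, 0], [0, 0, 0]], [[0, 0, 0], [0, 0, 0]], [[0, 0, 0], [0, 0, 0]]]' --fingers 255 --grip_force 60

```text
clock: 38.67
tcp_pos: [0.4796, -0.1109, 0.0346]
orientation: [2.678, -1.643, 0.001]
contact_force: [-0.8, 0.4, 6.3]
grip_width: 0.0245
```

```bash
python3 - <<'E'
from h import *
d=grab_frame('side'); f=d['frame']
save('s8',cv2.resize(f[170:290,180:340],(800,600)))
plan((.4798,-.111,.19,-63.1),(.6134,.2168,.19,-63.1))
E
```

```text
clock 38.725 now [ 0.4796 -0.1109  0.0346] yaw -63.1 tilt [ 0.0004 -0.0003] q [ 0.32  0.49 -0.27  2.12  0.24  0.56 -1.22]
turn z units 0.01 | then shift [ 0.0002 -0.0002 -0.1554] rows 1
turn z units 0.0 | then shift [-0.2319 -0.2675  0.    ] rows 6
```

View pics/s8.png

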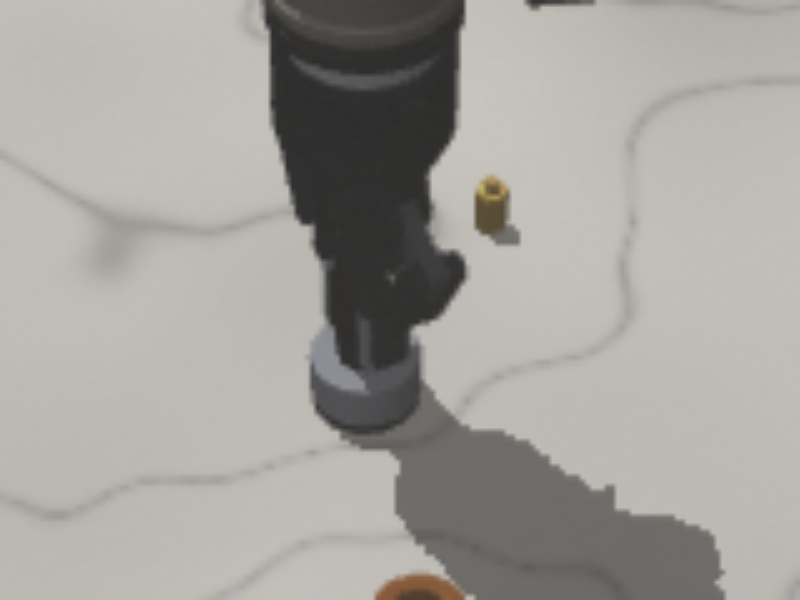

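The knob is held (opening 24.5 mm) and the weight is upright (crop at about (365,385)). I'm lifting and carrying it.

Emit:
send_rows --series '[[[0, 0, -0.01], [0, 0, 0]], [[0, 0, -0.03], [0, 0, 0]], [[0, 0, -0.04], [0, 0, 0]], [[0, 0, -0.035], [0, 0, 0]], [[0, 0, -0.015], [0, 0, 0]], [[-0.018, -0.021, 0], [0, 0, 0]], [[-0.03, -0.0346, 0], [0, 0, 0]], [[-0.035, -0.0404, 0], [0, 0, 0]], [[-0.035, -0.0404, 0], [0, 0, 0]], [[-0.035, -0.0404, 0], [0, 0, 0]], [[-0.03, -0.0346, 0], [0, 0, 0]], [[-0.025, -0.0286, 0], [0, 0, 0]], [[-0.015, -0.0175, 0], [0, 0, 0]], [[-0.009, -0.01, 0], [0, 0, 0]], [[0, 0, 0], [0, 0, 0]], [[0, 0, 0], [0, 0, 0]], [[0, 0, 0], [0, 0, 0]], [[0, 0, 0], [0, 0, 0]]]'

```text
clock: 40.98
tcp_pos: [0.6128, 0.2163, 0.1645]
orientation: [2.677, -1.644, 0.001]
contact_force: [0.5, 0.2, -4.5]
grip_width: 0.0245
```

```bash
python3 - <<'E'
from h import *
plan((.6136,.2168,.0846,-63.1))
d=grab_frame('side'); f=d['frame']
save('s9',cv2.resize(f[80:200,220:380],(800,600)))
E
```

```text
clock 40.975 now [0.6128 0.2163 0.1645] yaw -63.1 tilt [ 0.0002 -0.0004] q [-0.15  0.53 -0.4   1.66  0.24  1.   -1.73]
turn z units -0.0 | then shift [-0.0001 -0.0009  0.0799] rows 1
```

View pics/s9.png

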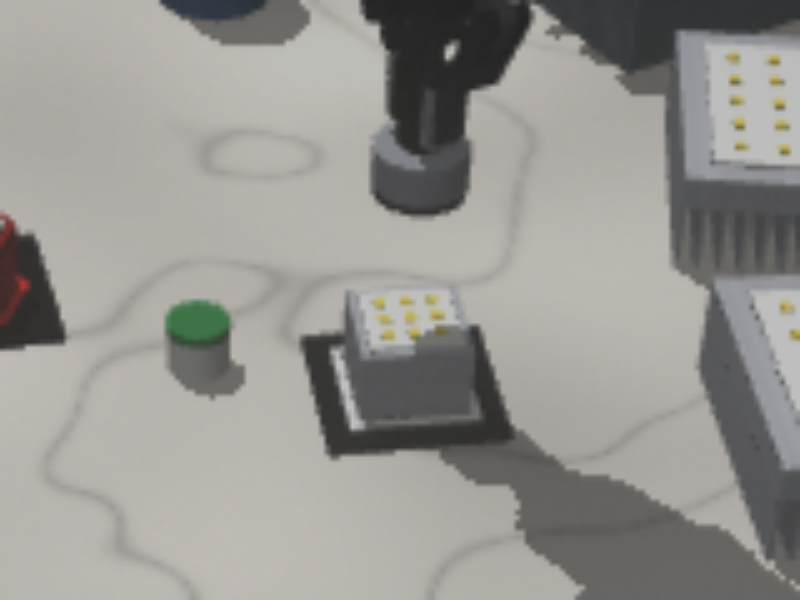

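Emit:
send_rows --series '[[[0, 0, 0.02], [0, 0, 0]], [[0, 0, 0.025], [0, 0, 0]], [[0, 0, 0.015], [0, 0, 0]], [[0, 0, 0.01], [0, 0, 0]], [[0, 0, 0.005], [0, 0, 0]], [[0, 0, 0.003], [0, 0, 0]], [[0, 0, 0.001], [0, 0, 0]], [[0, 0, 0], [0, 0, 0]], [[0, 0, 0], [0, 0, 0]]]'

```text
clock: 42.15
tcp_pos: [0.613, 0.2173, 0.0857]
orientation: [-2.677, 1.643, -0.001]
contact_force: [-1.0, -0.5, -5.3]
grip_width: 0.0242
```

Emit:
send_rows --series '[[[0, 0, 0.001], [0, 0, 0]], [[0, 0, 0.0005], [0, 0, 0]], [[0, 0, 0], [0, 0, 0]], [[0, 0, 0], [0, 0, 0]]]'

```text
clock: 42.65
tcp_pos: [0.6128, 0.2172, 0.0838]
orientation: [2.678, -1.643, 0.0]
contact_force: [0.2, 0.3, -4.7]
grip_width: 0.0243
```

Emit:
send_rows --series '[[[0, 0, 0.0006], [0, 0, 0]], [[0, 0, 0], [0, 0, 0]], [[0, 0, 0], [0, 0, 0]]]'

```text
clock: 43.02
tcp_pos: [0.6128, 0.2173, 0.0837]
orientation: [-2.678, 1.643, -0.001]
contact_force: [-2.1, -0.9, 3.6]
grip_width: 0.0243
```

Emit:
send_rows --series '[[[0, 0, 0], [0, 0, 0]], [[0, 0, 0], [0, 0, 0]], [[0, 0, 0], [0, 0, 0]], [[0, 0, 0], [0, 0, 0]], [[0, 0, 0], [0, 0, 0]], [[0, 0, -0.01], [0, 0, 0]], [[0, 0, -0.03], [0, 0, 0]], [[0, 0, -0.04], [0, 0, 0]], [[0, 0, -0.04], [0, 0, 0]], [[0.03, 0.04, 0], [0, 0, 0]], [[0.03, 0.04, 0], [0, 0, 0]], [[0.04, 0.05, 0], [0, 0, 0]], [[0.03, 0.04, 0], [0, 0, 0]], [[0, 0, 0], [0, 0, 0]], [[0, 0, 0], [0, 0, 0]], [[0, 0, 0], [0, 0, 0]]]' --fingers 0

```text
clock: 45.02
tcp_pos: [0.5214, 0.0274, 0.2036]
orientation: [-2.679, 1.639, -0.001]
contact_force: [0.2, 0.3, -1.0]
grip_width: 0.0856
```

```bash
python3 chk.py 10 2>&1 | grep -v -i dlascl | head -20; python3 - <<'E'
from h import *
T,S=pickle.load(open('f10.pkl','rb'))
for n,F,(x,y) in(('T',T,(205,178)),('S',S,(301,140))):
    w=24 if n=='T' else 36
    save('w10'+n,cv2.resize(F['frame'][y-w:y+w,x-w:x+w],(576,576),interpolation=0))
E
```

```text
chk.py:14: RuntimeWarning: Mean of empty slice.
  n,l,st,ce=cv2.connectedComponentsWithStats(m); pts=ce[1:][st[1:,4]>=1]; cs.append(pts.mean(0)); q=onplane(d,pts,.0495)[:,:2]
  ret = um.true_divide(
chk.py:18: RuntimeWarning: Mean of empty slice.
  print(k,len(pts),np.round(q.mean(0)-P[k],4),a)
square 0 [nan nan] 0.0
square 0 [nan nan] 0.0
Traceback (most recent call last):
  File "chk.py", line 19, in <module>
    p,e=tri(T,cs[0],S,cs[1]); print('   tri',np.round(p,4),round(e,4))
        ~~~^^^^^^^^^^^^^^^^^
  File "h.py", line 15, in tri
    s=np.linalg.lstsq(np.c_[a,-b],ob-oa,rcond=None)[0]
      ~~~~~~~~~~~~~~~^^^^^^^^^^^^^^^^^^^^^^^^^^^^^^
```

View pics/s10.png

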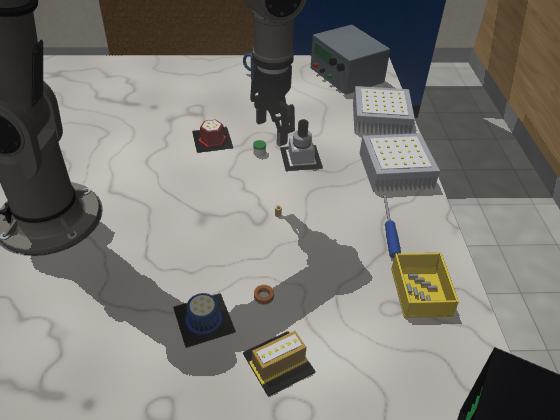

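View pics/w10T.png

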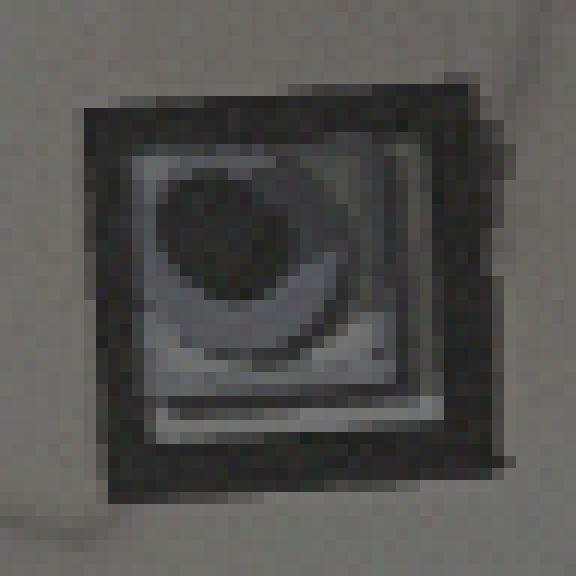

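View pics/w10S.png

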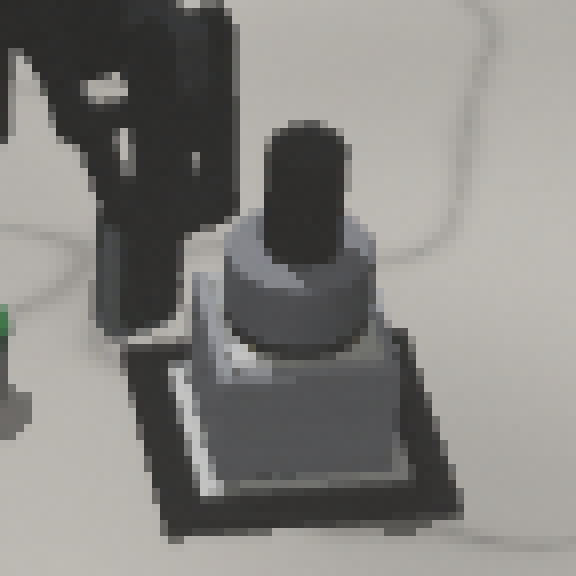

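The weight stands upright on the square module (side about (303,140)). I'm checking how well it is centred.

```bash
python3 - <<'E'
from h import *
T,S=pickle.load(open('f10.pkl','rb'))
print(onplane(T,(199.5,173.3),.097),onplane(S,(302.9,127.7),.097),tri(T,(199.5,173.3),S,(302.9,127.7)))
plan((.5,0,.2,-63.1)); o=r.get_obs(); print(abs(o['qvel']).max())
E
sed -i "s/for k,(x,y) in P.items():/P.pop('square')\nfor k,(x,y) in P.items():/" chk.py; python3 chk.py 11
```

```text
[[0.61278559 0.21654121 0.097     ]] [[0.61524222 0.22099818 0.097     ]] (array([0.61346464, 0.21593666, 0.10038971]), np.float64(0.0023070096969514224))
clock 45.125 now [0.5211 0.0271 0.2033] yaw -62.9 tilt [0.0002 0.0006] q [ 0.17  0.29 -0.4   1.93  0.13  0.95 -1.4 ]
turn z units 0.03 | then shift [0.0146 0.0311 0.0033] rows 1
0.005459849966515751
bar 7 [-0.0029  0.0043] -157.3499865475414
bar 6 [0.0008 0.001 ] -151.78296613407974
   tri [ 0.5223 -0.3948  0.0459] 0.0035
hex 6 [-0.0008  0.0005] 
hex 6 [0.0009 0.003 ] 
   tri [0.3719 0.3026 0.0514] 0.0018
round 7 [-0.0005  0.0002] 
round 7 [0.     0.0009] 
   tri [ 0.3795 -0.2986  0.0501] 0.0005
```

The weight is at (0.6135, 0.216) and the square module at (0.6134, 0.2168), so they agree within about 1 mm. Everything is in place, so I'm handing in.

```bash
python3 -c "
from h import *
print(r.hand_in())"
```

```text
the job is handed in; nothing more can be done
None
```

All four LED modules stand on their plates, the clamping weight stands on the square silver module, and the job was handed in at about 45 s. The hand-in reports no verdict.

**What I did:** I moved the square, hex, round and bar modules in that order, then placed the weight. Everything was released, nothing tipped over, and the arm was left about 0.2 m clear of the nearest part.

**Last checks:**
- **Modules:** all four were within about 1–3 mm of their plate centres, against the 12 mm allowed. The LED boards stood at about 0.050–0.051 m, as expected on 5 mm plates. The square and bar turned to their outlines within about 1.5°. I judged the hex turn by eye, because it was gripped on its flats and turned to the measured plate angle.
- **Weight:** upright, and within about 1 mm of the square module's centre from two views, against the 12 mm allowed.

**Checks that disagreed or failed:**
- **Bar, top view:** it gave 7 LED spots instead of 6, because a piece of the yellow outline was counted. It read about 5 mm and 4° off, which also pulled its two-view height down to 0.046 m. The clean 6-LED side view gave about 1 mm and 1.3° off.
- **Side camera:** it read consistently about 2 mm higher in y than the top camera on the far parts, which matches the stated calibration error. On the weight's knob the gap was about 4 mm.
- **Square module at the end:** its LEDs could not be measured again because the weight covers them. The last clean reading was from before the weight was placed.

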